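Close up the breakers on the rail of a location power panel

TASK

Close up the circuit breakers on the rail of the open power panel: with your fingertips push the loose end clamp from its outer side along the rail, so that it meets the row and shoves the whole row, as one closed train, fully home against the fixed end bracket. Only push, low down and without ramming; do not grip, drag from above or lift anything, and leave everything else as it is. Finish while holding: the fingers stay and keep clamp and row pressed against the bracket with about 10 to 15 N, so that a colleague can tighten the clamp's screw.

Things in the scene. Friction and masses are not known exactly. Their poses are not given: they have to be found in the camera images.
- panel: Open power panel lying flat, fixed: grey steel plate 230 (x) x 420 (y) x 15 mm, origin under its centre on the table. A 35 mm wide, 350 mm long DIN rail runs along its y at x = -20 mm, the rail's top 30 mm above the table. Two brass screw bars parallel to it at x = +50 and +88 mm, 41 mm above the table. Turned up to 17 degrees, shifted up to 5 cm in x, 8 cm in y.
- rail_mid (a point): Midpoint of the rail: on its centre line, level with its top, 30 mm above the table.
- bracket: Fixed end bracket (the end stop): broad steel saddle over one end of the rail, with two bolts on top and bolted feet, 70 mm across the rail, 16 mm thick along it, rising 50 mm above the rail. It stands at the +y or the -y end of the rail, changing from run to run. Origin: on the rail's centre line, level with the rail's top, mid-thickness; y along the rail, z up.
- clamp: Loose end clamp at the other end of the rail: slim grey plastic block, one slotted screw on top, 46 mm across the rail, 18 mm thick along it, rising 40 mm above the rail. Hooked under the rail's lips, it slides freely (under 0.3 N); pushed 10 to 30 mm above the rail it does not bind. At first 60 to 135 mm from the row; beyond its outer side only the bare rail end and plate. Origin: on the rail's centre line, level with the rail's top, mid-thickness; y along the rail, z up.
- rcd: Double-width safety switch, -y end of the row: white plastic, 85 mm across the rail, 36 mm along it, 60 mm above the rail (black toggle 68 mm). The row of five touching devices is 109 mm long, 60 to 135 mm short of the bracket; hooked on the rail, not fastened, the whole row slides at about 1 to 3 N. Origin: on the rail's centre line, level with the rail's top, mid-thickness; y along the rail, z up.
- breaker1: Circuit breaker beside the double-width switch, on its +y side: same shape and height, but 18 mm along the rail. Origin: on the rail's centre line, level with the rail's top, mid-thickness; y along the rail, z up.
- breaker2: Second circuit breaker of the row, the same, origin as breaker1.
- breaker3: Third circuit breaker of the row, the same, origin as breaker1.
- breaker4: Fourth circuit breaker, at the +y end of the row, the same, origin as breaker1.
- spare: Spare circuit breaker standing on the plate in front of the row (towards the robot), its 85 mm length along the rail's direction, top 89 mm above the table. Leave it alone. Origin 6 mm above the plate, in its middle.
- screwdriver: Screwdriver 170 mm long lying on the plate in front of the row, roughly along the rail. Leave it alone. Origin at its underside.
- tape_roll: Roll of black tape lying flat on the table to the left, 110 mm across, 48 mm high; origin under its centre. Leave it alone.
- carton: Small carton 88 x 56 x 24 mm on the table to the left; origin under its centre. Leave it alone.
- travel_mug: Steel and plastic travel mug, 80 mm across, 188 mm high, to the right of the panel; origin under its centre. Leave it alone.
- water_bottle: Drinking bottle, 66 mm across, 190 mm high, to the right; origin under its centre. Leave it alone.
- flask: Steel vacuum flask, 68 mm across, 185 mm high, to the right; origin under its centre. Leave it alone. Mug, bottle and flask change places from run to run.
Not all that is in view belongs to the job. Leave any blue or green look-alike of the breaker2 alone.

How it is judged (in metres and radians):
At the end, for the whole second after the job is handed in: For the last second: fingers press the clamp (4 to 40 N), at least 2 N reaches the bracket, and row and clamp form a closed train against it (each device within 3 mm, the clamp within 4 mm, of its gapless place), upright within 0.06 rad, seated on the rail within 3 mm, at rest (((horizontal distance between rcd and bracket below 0.029 m and horizontal distance between breaker1 and bracket below 0.056 m and horizontal distance between breaker2 and bracket below 0.074 m and horizontal distance between breaker3 and bracket below 0.092 m and horizontal distance between breaker4 and bracket below 0.11 m and horizontal distance between clamp and bracket below 0.129 m) or (horizontal distance between breaker4 and bracket below 0.02 m and horizontal distance between breaker3 and bracket below 0.038 m and horizontal distance between breaker2 and bracket below 0.056 m and horizontal distance between breaker1 and bracket below 0.074 m and horizontal distance between rcd and bracket below 0.101 m and horizontal distance between clamp and bracket below 0.129 m)) and angle between each of rcd, breaker1, breaker2, breaker3, breaker4, clamp's own z axis and vertical below 0.06 rad and z of each of rcd, breaker1, breaker2, breaker3, breaker4, clamp in the frame of panel below 0.033 m and linear speed of each of rcd, breaker1, breaker2, breaker3, breaker4, clamp below 0.01 m/s and contact force between the fingers and clamp between 4 and 40 N and contact force between bracket and anything else above 2 N); the arm keeps its last pose, push and grip.
It fails at once if a part of the row or the end clamp is lifted more than 6 mm off the rail or tipped over (z of any of rcd, breaker1, breaker2, breaker3, breaker4, clamp in the frame of panel above 0.036 m or angle between any of rcd, breaker1, breaker2, breaker3, breaker4, clamp's own z axis and vertical above 0.2 rad).
It fails at once if the end clamp or a device of the row is gripped, or dragged from above (fingers touching it while the grasp point is over it), instead of being pushed from its side ((contact force between the fingers and rcd above 1 N and y of the grasp point in the frame of rcd between -0.017 and 0.017 m) or (contact force between the fingers and breaker1 above 1 N and y of the grasp point in the frame of breaker1 between -0.008 and 0.008 m) or (contact force between the fingers and breaker2 above 1 N and y of the grasp point in the frame of breaker2 between -0.008 and 0.008 m) or (contact force between the fingers and breaker3 above 1 N and y of the grasp point in the frame of breaker3 between -0.008 and 0.008 m) or (contact force between the fingers and breaker4 above 1 N and y of the grasp point in the frame of breaker4 between -0.008 and 0.008 m) or (contact force between the fingers and clamp above 1 N and y of the grasp point in the frame of clamp between -0.008 and 0.008 m)).
It fails at once if the row comes apart: a gap of more than 6 mm opens between neighbouring devices (horizontal distance between rcd and breaker1 above 0.033 m or horizontal distance between breaker1 and breaker2 above 0.024 m or horizontal distance between breaker2 and breaker3 above 0.024 m or horizontal distance between breaker3 and breaker4 above 0.024 m).
It fails at once if the row is rammed: more than 60 N on the end bracket (contact force between bracket and anything else above 60 N).
It fails at once if something that has no part in the job is shifted more than 20 mm or knocked over (distance of any of screwdriver, spare, tape_roll, carton, travel_mug, water_bottle, flask from where it was at the start of the episode above 0.02 m or angle between any of spare, tape_roll, carton, travel_mug, water_bottle, flask's own z axis and vertical above 0.35 rad).
It also fails if it takes over 45 s, if anything falls off the work surface, if the arm or the gripper's body presses on something with over 40 N, if the wrist force passes 120 N, or if a joint passes its speed limit or range.

ROBOT

A 6-joint arm with a two-finger parallel gripper is mounted at the origin on the work surface. World frame = base frame: x ahead of the robot, y to its left, z up, the work surface at z = 0. Lengths are in m, angles in degrees, forces in N, time in s.
With the tool pointing down it reaches from about 0.375 to 0.9 m from the base axis. Payload 3.1 kg.
Tool frame: the origin (TCP) lies on the front face of the gripper's body, between the roots of the fingers; the fingertips stand 70 mm ahead of it and the grasp point (between the pads) lies 51 mm ahead of it (bot.tip_extent is the distance from the TCP to the fingertips, in m); z points along the fingers, x is the direction in which the jaws open and shut, and the axes are right-handed (so a half turn about z gives the same grasp; the last joint's range is limited). The gripper opens to 87 mm and grips with 3 to 60 N. Pads are 19 mm wide; open, the fingers measure 117 mm over their backs; the gripper's body (75 mm by 190 mm) begins 51 mm behind the grasp point.
Start: joints at [55.147, 30.224, 82.088, -0, 67.689, -10.227], TCP at [0.26, 0.568, 0.292] pointing down, gripper open.
Joint ranges: [-176.69, 176.69], [-43.24, 126.21], [12.49, 139.97], [-82, 262], [0, 151.66], [-163.58, 163.58]. Speed limits (degrees/s): [159.86, 159.86, 180, 180, 180, 180].

INTERFACE

Orientations are given as a 3x3 rotation matrix whose columns are the frame's x, y, z axes.
In Python, from rig import bot, viewer, ticket gives the robot as it stands. The module is installed in compiled form; this text tells all that it offers.
- The arm moves only by the tool arm_command, never from a script. Its argument "targets" is a list of rows, each an object with "rot": the turn, a rotation vector about the tool's x, y, z in degrees, a list of three; "offset": the shift along the tool's x, y, z in cm, a list of three; "gripper": the closure, from 0 (fully open) to 1 (shut). A call has 1 to 8 rows; each row is the pose to reach, as a shift and turn from the pose commanded when the call began, along the tool's axes at that moment; what a row does not reach only later rows make up. A row lasts 1/10 s, in which the tool goes at most 50 mm and 8.59 degrees, less where a joint would pass 70% of its speed; a pose out of reach is approached as far as the arm can. A call with a gripper value outside its range is refused whole. The fingers move at their own pace and stop on an object; the grip force is fixed at half the most. Time passes only in rows, so rows that repeat a pose let the fingers close. It gives the time, the measured TCP pose, the force and the opening at its end, in the units of the state.
- bot.read_state(): the state, without advancing time (a new reading comes with each control period).
- viewer.capture(name): name is "side" or "top" or "wrist"; returns a dict with "frame" (420x560x3 uint8, red, green, blue), "fx", "fy", "cx", "cy" (pixels), "view" (4x4, takes a point from world to camera coordinates). Camera axes: x right, y down, z forward; pixel columns grow to the right and rows downward; lengths in m; the calibration is good to about 2 mm. The wrist camera is an equidistant fisheye: a pixel r from the principal point sees the ray r / f radians off the axis. A picture is of the moment at which its call begins. There is no depth.
- ticket.hand_in(): hands the job in, once; it reports no verdict.
The state is a dict: "time_s": time; "joint_positions": joint angles; "qvel": joint speeds; "tau": joint torques, N m; "position": TCP position; "tcp_rot": TCP orientation; "force": force on the tool from outside, world axes, zero at the start; "moment": the same for the moment, N m; "opening": opening from 0.0 (shut) to 1.0 (fully open).
Only numpy, scipy, OpenCV 4.12 (cv2) and the standard library are available. Lean on these libraries where they do the work, as an engineer would, in place of code of your own. Each camera call takes 0.05 s, during which the arm holds its last target. There are 200 camera calls.

## Working session

There is one attempt and no reset: what is moved stays moved. The work goes in short steps, Python scripts to look and compute and a tool call to move; the robot and the scene stay as the last step left them, time stands still between calls to the robot, and variables do not carry over. Pictures are saved under pics/ and viewed, about 8 in all and at most 12, crops included, and the job is handed in when it is done.

Besides the shell and the picture viewer there is one more tool, called after ">>>" as name(argument=value, ...) on one line, values as JSON. arm_command: Moves the arm, as the interface text tells. Its arguments: {"type":"object","properties":{"targets":{"type":"array"}},"required":["targets"]}

```bash
mkdir -p pics; cat > h.py <<'E'
import numpy as np, cv2
from rig import bot, viewer, ticket
def cap(n,f=None):
    c=viewer.capture(n)
    if f: cv2.imwrite('pics/'+f,cv2.cvtColor(c['frame'],cv2.COLOR_RGB2BGR))
    return c
def ray(c,u,v,z):
    x=(u-c['cx'])/c['fx'];y=(v-c['cy'])/c['fy'];V=np.array(c['view']);R=V[:3,:3]
    o=-R.T@V[:3,3];d=R.T@np.array([x,y,1]);return o+d*(z-o[2])/d[2]
def proj(c,p):
    q=np.array(c['view'])@np.append(p,1);return c['fx']*q[0]/q[2]+c['cx'],c['fy']*q[1]/q[2]+c['cy']
E
python3 - <<'E'
from h import *
import pickle
s=bot.read_state();print(s['time_s'],s['position'],s['tcp_rot'],s['force'])
for n in('top','side'):
    c=cap(n,n+'0.png');pickle.dump(c,open(n+'.pkl','wb'));print(n,c['fx'],np.round(c['view'],3))
E
```

```text
0.0 [0.26005162 0.56770676 0.2912747 ] [[ 4.16654212e-01  9.09064207e-01 -1.23878702e-03]
 [ 9.09062647e-01 -4.16655857e-01 -1.73235930e-03]
 [-2.09097370e-03 -4.04340212e-04 -9.99997732e-01]] [-0.14495269  0.1057648  -0.63419004]
top 491.83480372694964 [[ 0.017 -1.     0.015 -0.002]
 [-0.981 -0.02  -0.191  0.494]
 [ 0.191 -0.011 -0.982  1.144]
 [ 0.     0.     0.     1.   ]]
side 391.2158474574587 [[ 0.963 -0.27   0.01  -0.442]
 [-0.185 -0.685 -0.704  0.16 ]
 [ 0.197  0.676 -0.71   0.898]
 [ 0.     0.     0.     1.   ]]
```

View pics/top0.png

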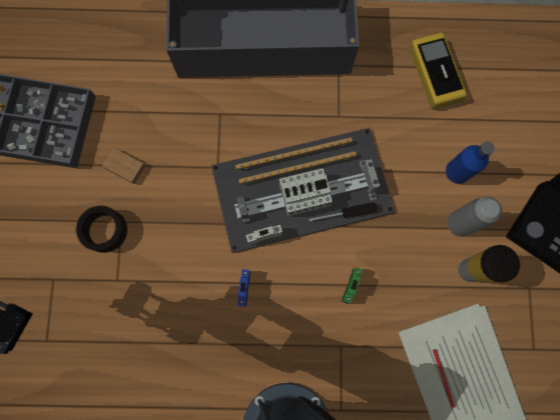

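View pics/side0.png

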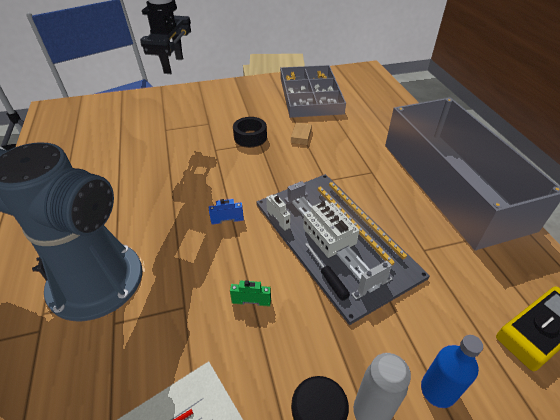

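```bash
python3 - <<'E'
import cv2
i=cv2.imread('pics/top0.png')[120:255,205:400]
cv2.imwrite('pics/topz.png',cv2.resize(i,None,fx=4,fy=4,interpolation=cv2.INTER_CUBIC))
E
```

```text
(no output)
```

View pics/topz.png

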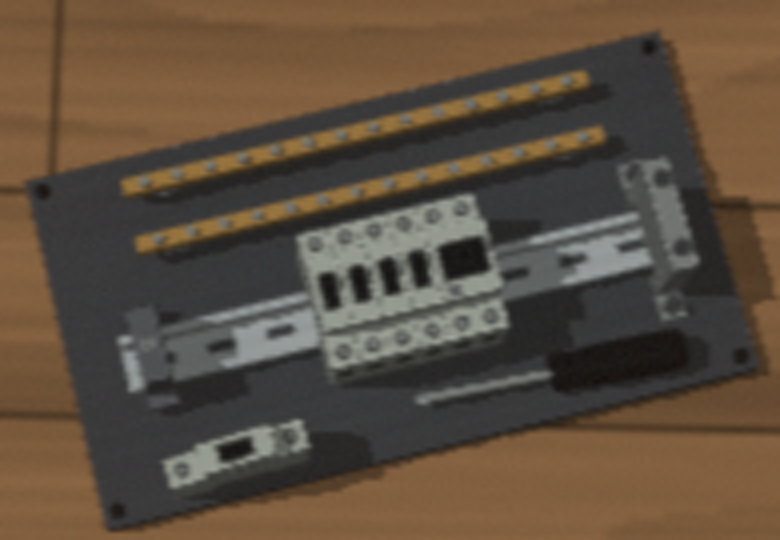

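The top view, as a 4x crop, shows the clamp at crop (148,343), which is the +y end. The bracket is at (660,235), the -y end. The plate's corner bolts are at (42,190), (650,46), (742,356) and (118,511). The spare and screwdriver lie on the robot's side, clear of the rail.

```bash
python3 - <<'E'
from h import *
import pickle
c=pickle.load(open('top.pkl','rb'))
r=lambda u,v,z:ray(c,u/4+205-.4,v/4+120-.4,z)
b=np.array([r(*p,.015) for p in[(42,190),(650,46),(742,356),(118,511)]])
b2=[(b[0]-b[1])/np.linalg.norm(b[0]-b[1]),(b[3]-b[2])/np.linalg.norm(b[3]-b[2])]
print(b,[np.degrees(np.arctan2(-d[0],d[1])) for d in b2])
d=b2[0]+b2[1];d/=np.linalg.norm(d);n=np.array([d[1],-d[0],0]);C=b.mean(0)
mid=C-.020*n;print('mid',mid,'d',d,'n',n)
for nm,p in dict(screw=r(148,343,.07),brk=r(660,222,.08),rowend=r(318,290,.09),rcdend=r(490,262,.09),spare=r(236,448,.089),clampL=r(130,310,.07)).items():
    print(nm,p,'along',(p-mid)@d,'across',(p-mid)@n)
E
```

```text
[[ 0.62715543  0.19084519  0.015     ]
 [ 0.73232104 -0.19674513  0.015     ]
 [ 0.52861584 -0.25168353  0.015     ]
 [ 0.42337451  0.13505275  0.015     ]] [np.float64(15.180677875391943), np.float64(15.223094101443953)]
mid [ 0.55856655 -0.0358771   0.015     ] d [-0.26222094  0.96500786  0.        ] n [0.96500786 0.26222094 0.        ]
screw [0.51731941 0.11575742 0.07      ] along 0.15714437235279208 across -4.206438698366177e-05
brk [ 0.59576152 -0.18945878  0.08      ] along -0.15796083321655988 across -0.0043788936891862446
rowend [0.54697002 0.01513778 0.09      ] along 0.0522706140578829 across 0.0021864310192282205
rcdend [ 0.56615441 -0.08635376  0.09      ] along -0.05070007428758342 across -0.005913689540363239
spare [0.45185066 0.06100138 0.089     ] along 0.12147163155753432 across -0.07757810316032242
clampL [0.53728646 0.12720573 0.07      ] along 0.16295629723001848 across 0.02222827879594898
```

```bash
cat >> h.py <<'E'
from scipy.spatial.transform import Rotation as Ro
d=np.array([-.26222,.96501,0]);n=np.array([.96501,.26222,0]);mid=np.array([.55857,-.03588,0])
def where(s=None):
    s=s or bot.read_state();R=np.array(s['tcp_rot']);t=np.array(s['position'])+.07*R[:,2]
    print('t',s['time_s'],'tip along/across/z',np.round([(t-mid)@d,(t-mid)@n,t[2]],4),'Fd,Fn,Fz',np.round([np.array(s['force'])@d,np.array(s['force'])@n,s['force'][2]],2),'zt.d',round(R[:,2]@d,3),'x.d',round(R[:,0]@d,4),'op',s['opening'])
def goal(al,ac,z,tilt=4):
    s=bot.read_state();R=np.array(s['tcp_rot']);p=np.array(s['position'])
    G=np.column_stack([n,-d,[0,0,-1]])@Ro.from_euler('x',-tilt,degrees=True).as_matrix()
    T=mid+al*d+ac*n+np.array([0,0,z])-.07*G[:,2]
    print('off cm',np.round(R.T@(T-p)*100,2),'rot',np.round(Ro.from_matrix(R.T@G).as_rotvec(degrees=True),1))
E
python3 -c "
from h import *
where();goal(.215,0,.13)"
```

```text
t 0.1 tip along/across/z [ 0.6607 -0.1298  0.2214] Fd,Fn,Fz [-0.35 -0.45 -0.48] zt.d -0.001 x.d 0.768 op 0.9986138826211216
off cm [-25.53  38.21   9.19] rot [-3.7 -1.6 50.2]
```

>>> arm_command(targets=[{"rot": [-0.6,-0.3,8],"offset": [-2.55,3.82,0.9],"gripper": 1},{"rot": [-1.2,-0.5,16],"offset": [-5.1,7.6,1.8],"gripper": 1},{"rot": [-1.8,-0.8,24],"offset": [-7.7,11.5,2.8],"gripper": 1},{"rot": [-2.4,-1,32],"offset": [-10.2,15.3,3.7],"gripper": 1},{"rot": [-3,-1.3,40],"offset": [-12.8,19.1,4.6],"gripper": 1},{"rot": [-3.5,-1.5,47],"offset": [-15.3,22.9,5.5],"gripper": 1},{"rot": [-3.7,-1.6,50.2],"offset": [-17.9,26.7,6.4],"gripper": 1},{"rot": [-3.7,-1.6,50.2],"offset": [-20.4,30.6,7.3],"gripper": 1}])

```text
time_s: 0.9
position: [0.454, 0.2536, 0.2187]
tcp_rot: [[0.965, 0.26, 0.019], [0.261, -0.963, -0.065], [0.001, 0.068, -0.998]]
force: [0.2, 1.4, -0.4]
opening: 0.353
```

```bash
python3 -c "
from h import *
where();goal(.215,0,.13)"
```

```text
t 0.9 tip along/across/z [ 0.302  -0.0249  0.1488] Fd,Fn,Fz [ 1.26  0.56 -0.39] zt.d -0.068 x.d -0.0013 op 0.3527109013597072
off cm [2.51 8.54 2.48] rot [-0.1 -0.1 -0.1]
```

>>> arm_command(targets=[{"rot": [0,0,0],"offset": [1.2,4.2,1.2],"gripper": 1},{"rot": [0,0,0],"offset": [2.5,8.5,2.5],"gripper": 1},{"rot": [0,0,0],"offset": [2.5,8.5,2.5],"gripper": 1},{"rot": [0,0,0],"offset": [2.5,8.5,2.5],"gripper": 1}])

```text
time_s: 1.3
position: [0.5004, 0.1772, 0.1996]
tcp_rot: [[0.966, 0.258, 0.018], [0.258, -0.964, -0.065], [0.0, 0.068, -0.998]]
force: [0.5, 0.5, -1.0]
opening: 0.03
```

```bash
python3 -c "
from h import *
where();goal(.205,0,.045);c=cap('top','top1.png');w=cap('wrist')['frame']
a=cv2.resize(c['frame'][120:255,205:400],(780,540),interpolation=cv2.INTER_CUBIC)
cv2.imwrite('pics/t1.png',a[:,:,::-1]);cv2.imwrite('pics/w1.png',w[:,:,::-1])"
```

```text
t 1.3 tip along/across/z [ 2.161e-01 -2.000e-04  1.297e-01] Fd,Fn,Fz [ 0.3   0.65 -1.02] zt.d -0.068 x.d -0.0039 op 0.0297588391466119
off cm [0.02 0.52 8.53] rot [-0.1 -0.  -0.2]
```

View pics/w1.png

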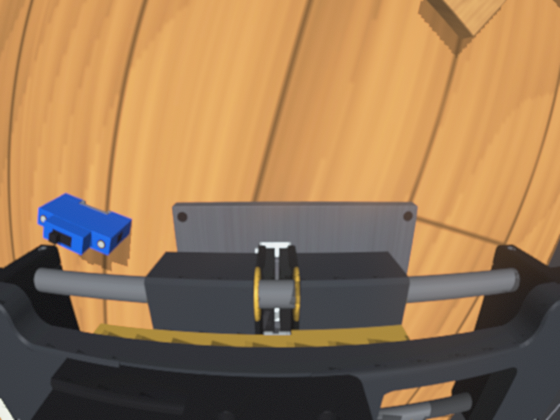

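The wrist view shows the closed fingers at about (277,295), centred on the bare rail end at (275,245), with nothing below them. I'll descend.

>>> arm_command(targets=[{"rot": [0,0,0],"offset": [0,0.2,3],"gripper": 1},{"rot": [0,0,0],"offset": [0,0.3,6],"gripper": 1},{"rot": [0,0,0],"offset": [0,0.5,8.5],"gripper": 1},{"rot": [0,0,0],"offset": [0,0.5,8.5],"gripper": 1},{"rot": [0,0,0],"offset": [0,0.5,8.5],"gripper": 1}])

```text
time_s: 1.9
position: [0.5027, 0.1691, 0.1159]
tcp_rot: [[0.965, 0.263, 0.019], [0.263, -0.962, -0.065], [0.001, 0.068, -0.998]]
force: [0.6, 0.5, 0.7]
opening: 0.006
```

```bash
python3 -c "
from h import *
where();goal(.185,0,.045);goal(.08,0,.045)
c=cap('side','s2.png');t=proj(c,mid+.2*d+[0,0,.05]);u,v=map(int,t);f=c['frame'];u0=max(0,u-60);v0=max(0,v-80)
cv2.imwrite('pics/s2z.png',cv2.resize(f[v0:v0+180,u0:u0+240],(800,600),interpolation=cv2.INTER_CUBIC)[:,:,::-1])"
```

```text
t 1.9 tip along/across/z [ 2.077e-01 -1.000e-04  4.610e-02] Fd,Fn,Fz [0.35 0.76 0.72] zt.d -0.068 x.d 0.0012 op 0.005584546556993778
off cm [0.01 2.25 0.26] rot [-0.1 -0.1  0.1]
off cm [ 0.   12.72  0.98] rot [-0.1 -0.1  0.1]
```

View pics/s2z.png

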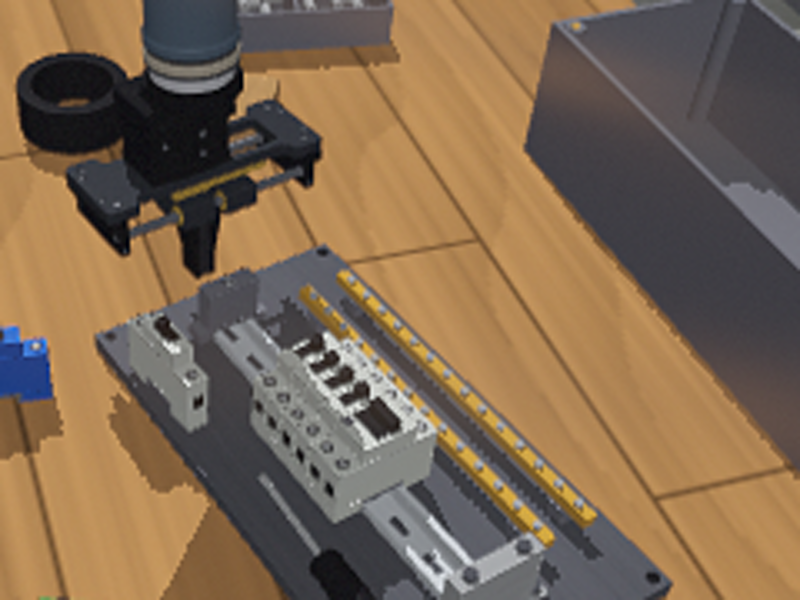

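The side view shows the fingers at about (200,250), just outside the clamp at (225,300), with the spare clear of the gripper. I'll start pushing gently.

>>> arm_command(targets=[{"rot": [0,0,0],"offset": [0,1.2,0.2],"gripper": 1},{"rot": [0,0,0],"offset": [0,2.2,0.25],"gripper": 1},{"rot": [0,0,0],"offset": [0,2.8,0.3],"gripper": 1},{"rot": [0,0,0],"offset": [0,3.4,0.35],"gripper": 1},{"rot": [0,0,0],"offset": [0,4,0.39],"gripper": 1},{"rot": [0,0,0],"offset": [0,4.7,0.43],"gripper": 1},{"rot": [0,0,0],"offset": [0,5.4,0.48],"gripper": 1},{"rot": [0,0,0],"offset": [0,6.1,0.53],"gripper": 1}])

```text
time_s: 2.75
position: [0.5195, 0.1082, 0.1145]
tcp_rot: [[0.965, 0.261, 0.02], [0.261, -0.963, -0.065], [0.002, 0.068, -0.998]]
force: [0.0, 0.8, 0.0]
opening: 0.002
```

```bash
python3 -c "
from h import *
where();goal(.09,0,.045)"
```

```text
t 2.75 tip along/across/z [0.1446 0.0002 0.0447] Fd,Fn,Fz [0.72 0.2  0.01] zt.d -0.068 x.d -0.0009 op 0.0019885107525990926
off cm [0.   5.43 0.34] rot [-0.1 -0.1 -0.1]
```

>>> arm_command(targets=[{"rot": [0,0,0],"offset": [0,0.8,0.05],"gripper": 1},{"rot": [0,0,0],"offset": [0,1.6,0.1],"gripper": 1},{"rot": [0,0,0],"offset": [0,2.4,0.15],"gripper": 1},{"rot": [0,0,0],"offset": [0,3.2,0.2],"gripper": 1},{"rot": [0,0,0],"offset": [0,4,0.25],"gripper": 1},{"rot": [0,0,0],"offset": [0,4.6,0.29],"gripper": 1},{"rot": [0,0,0],"offset": [0,5.1,0.33],"gripper": 1},{"rot": [0,0,0],"offset": [0,5.5,0.36],"gripper": 1}])

```text
time_s: 3.55
position: [0.5339, 0.0552, 0.1147]
tcp_rot: [[0.965, 0.261, 0.02], [0.261, -0.963, -0.065], [0.002, 0.068, -0.998]]
force: [-0.6, -0.0, 1.0]
opening: 0.004
```

>>> arm_command(targets=[{"rot": [0,0,0],"offset": [0,0.3,0.02],"gripper": 1},{"rot": [0,0,0],"offset": [0,0.6,0.04],"gripper": 1},{"rot": [0,0,0],"offset": [0,0.9,0.06],"gripper": 1},{"rot": [0,0,0],"offset": [0,1.2,0.08],"gripper": 1},{"rot": [0,0,0],"offset": [0,1.5,0.1],"gripper": 1},{"rot": [0,0,0],"offset": [0,1.8,0.12],"gripper": 1},{"rot": [0,0,0],"offset": [0,2.1,0.14],"gripper": 1},{"rot": [0,0,0],"offset": [0,2.4,0.16],"gripper": 1}])

```text
time_s: 4.35
position: [0.5401, 0.0322, 0.1147]
tcp_rot: [[0.965, 0.261, 0.02], [0.261, -0.963, -0.065], [0.002, 0.068, -0.998]]
force: [-0.8, 2.0, -0.1]
opening: 0.008
```

```bash
python3 -c "
from h import *
where();goal(.0,0,.045)
c=cap('top');cv2.imwrite('pics/t3.png',cv2.resize(c['frame'][120:255,205:400],(780,540),interpolation=cv2.INTER_CUBIC)[:,:,::-1])
c=cap('side');u,v=map(int,proj(c,mid+[0,0,.05]));f=c['frame'];u0=u-120;v0=v-90
cv2.imwrite('pics/s3.png',cv2.resize(f[v0:v0+180,u0:u0+240],(800,600),interpolation=cv2.INTER_CUBIC)[:,:,::-1])"
```

```text
t 4.35 tip along/across/z [0.0658 0.0001 0.0449] Fd,Fn,Fz [ 2.18 -0.25 -0.06] zt.d -0.068 x.d -0.0008 op 0.007857994198277065
off cm [0.01 6.55 0.43] rot [-0.1 -0.1 -0.1]
```

View pics/s3.png

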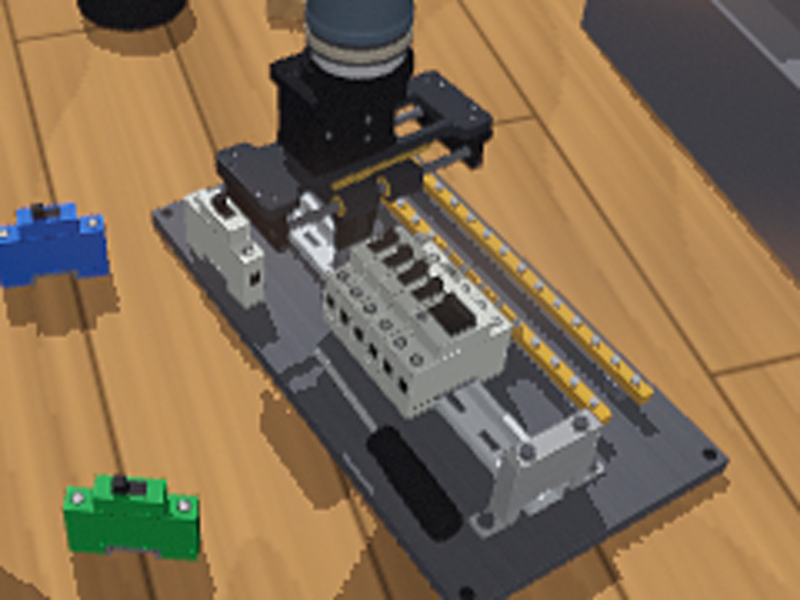

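The side view shows the train closed: the clamp is against the row, which is intact at (420,330) and still short of the bracket at (540,460). The push force of about 2 N matches the sliding row. I'll go on at about 40 mm/s and slow down before the bracket.

>>> arm_command(targets=[{"rot": [0,0,0],"offset": [0,0.4,0.03],"gripper": 1},{"rot": [0,0,0],"offset": [0,0.8,0.05],"gripper": 1},{"rot": [0,0,0],"offset": [0,1.2,0.08],"gripper": 1},{"rot": [0,0,0],"offset": [0,1.6,0.11],"gripper": 1},{"rot": [0,0,0],"offset": [0,2,0.13],"gripper": 1},{"rot": [0,0,0],"offset": [0,2.4,0.16],"gripper": 1},{"rot": [0,0,0],"offset": [0,2.8,0.19],"gripper": 1},{"rot": [0,0,0],"offset": [0,3.2,0.22],"gripper": 1}])

```text
time_s: 5.25
position: [0.5485, 0.0011, 0.1147]
tcp_rot: [[0.965, 0.261, 0.02], [0.261, -0.963, -0.065], [0.002, 0.068, -0.998]]
force: [-0.3, 1.7, -0.4]
opening: 0.002
```

>>> arm_command(targets=[{"rot": [0,0,0],"offset": [0,0.4,0.03],"gripper": 1},{"rot": [0,0,0],"offset": [0,0.8,0.05],"gripper": 1},{"rot": [0,0,0],"offset": [0,1.2,0.08],"gripper": 1},{"rot": [0,0,0],"offset": [0,1.6,0.11],"gripper": 1},{"rot": [0,0,0],"offset": [0,2,0.13],"gripper": 1},{"rot": [0,0,0],"offset": [0,2.4,0.16],"gripper": 1},{"rot": [0,0,0],"offset": [0,2.7,0.18],"gripper": 1},{"rot": [0,0,0],"offset": [0,2.9,0.2],"gripper": 1}])

```text
time_s: 6.05
position: [0.5561, -0.0269, 0.1147]
tcp_rot: [[0.965, 0.261, 0.02], [0.261, -0.963, -0.065], [0.002, 0.068, -0.998]]
force: [0.6, 2.1, 1.2]
opening: 0.005
```

```bash
python3 -c "
from h import *
where();goal(-.0135,0,.045)"
```

```text
t 6.05 tip along/across/z [0.0045 0.0001 0.0449] Fd,Fn,Fz [1.9  1.16 1.22] zt.d -0.068 x.d -0.001 op 0.005382333679782174
off cm [0.   1.78 0.11] rot [-0.1 -0.1 -0.1]
```

>>> arm_command(targets=[{"rot": [0,0,0],"offset": [0,0.15,0.01],"gripper": 1},{"rot": [0,0,0],"offset": [0,0.3,0.02],"gripper": 1},{"rot": [0,0,0],"offset": [0,0.45,0.03],"gripper": 1},{"rot": [0,0,0],"offset": [0,0.6,0.04],"gripper": 1},{"rot": [0,0,0],"offset": [0,0.75,0.05],"gripper": 1},{"rot": [0,0,0],"offset": [0,0.9,0.06],"gripper": 1},{"rot": [0,0,0],"offset": [0,1.05,0.07],"gripper": 1},{"rot": [0,0,0],"offset": [0,1.2,0.08],"gripper": 1}])

```text
time_s: 6.85
position: [0.5592, -0.0383, 0.1147]
tcp_rot: [[0.965, 0.261, 0.02], [0.262, -0.963, -0.065], [0.002, 0.068, -0.998]]
force: [0.4, 1.7, -0.4]
opening: 0.006
```

>>> arm_command(targets=[{"rot": [0,0,0],"offset": [0,0.08,0],"gripper": 1},{"rot": [0,0,0],"offset": [0,0.16,0.01],"gripper": 1},{"rot": [0,0,0],"offset": [0,0.24,0.02],"gripper": 1},{"rot": [0,0,0],"offset": [0,0.32,0.02],"gripper": 1}])

```text
time_s: 7.25
position: [0.56, -0.0413, 0.1147]
tcp_rot: [[0.965, 0.261, 0.02], [0.262, -0.963, -0.065], [0.002, 0.068, -0.998]]
force: [0.1, 2.0, 1.1]
opening: 0.003
```

>>> arm_command(targets=[{"rot": [0,0,0],"offset": [0,0.08,0],"gripper": 1},{"rot": [0,0,0],"offset": [0,0.16,0.01],"gripper": 1},{"rot": [0,0,0],"offset": [0,0.24,0.02],"gripper": 1}])

```text
time_s: 7.55
position: [0.5607, -0.0437, 0.1147]
tcp_rot: [[0.965, 0.261, 0.02], [0.261, -0.963, -0.065], [0.002, 0.068, -0.998]]
force: [0.4, 1.8, 0.3]
opening: 0.006
```

>>> arm_command(targets=[{"rot": [0,0,0],"offset": [0,0.08,0],"gripper": 1},{"rot": [0,0,0],"offset": [0,0.16,0.01],"gripper": 1}])

```text
time_s: 7.75
position: [0.5611, -0.0453, 0.1147]
tcp_rot: [[0.965, 0.261, 0.02], [0.261, -0.963, -0.065], [0.002, 0.068, -0.998]]
force: [1.2, 2.7, 0.5]
opening: 0.001
```

>>> arm_command(targets=[{"rot": [0,0,0],"offset": [0,0.07,0],"gripper": 1}])

```text
time_s: 7.85
position: [0.5613, -0.0459, 0.1147]
tcp_rot: [[0.965, 0.261, 0.02], [0.262, -0.963, -0.065], [0.002, 0.068, -0.998]]
force: [0.3, 1.9, 0.0]
opening: 0.004
```

>>> arm_command(targets=[{"rot": [0,0,0],"offset": [0,0.07,0.01],"gripper": 1}])

```text
time_s: 7.95
position: [0.5615, -0.0466, 0.1147]
tcp_rot: [[0.965, 0.261, 0.02], [0.262, -0.963, -0.065], [0.002, 0.068, -0.998]]
force: [0.2, 2.0, 0.6]
opening: 0.006
```

>>> arm_command(targets=[{"rot": [0,0,0],"offset": [0,0.07,0],"gripper": 1}])

```text
time_s: 8.05
position: [0.5616, -0.0473, 0.1148]
tcp_rot: [[0.965, 0.261, 0.02], [0.261, -0.963, -0.065], [0.002, 0.068, -0.998]]
force: [0.7, 2.3, 1.0]
opening: 0.0
```

>>> arm_command(targets=[{"rot": [0,0,0],"offset": [0,0.07,0],"gripper": 1},{"rot": [0,0,0],"offset": [0,0.14,0.01],"gripper": 1}])

```text
time_s: 8.25
position: [0.562, -0.0486, 0.1147]
tcp_rot: [[0.965, 0.261, 0.02], [0.261, -0.963, -0.065], [0.002, 0.068, -0.998]]
force: [0.4, 2.2, -0.5]
opening: 0.004
```

```bash
python3 -c "
from h import *
where()
c=cap('side');u,v=map(int,proj(c,mid-.09*d+[0,0,.05]));f=c['frame'];u0=u-80;v0=v-60
cv2.imwrite('pics/s4.png',cv2.resize(f[v0:v0+120,u0:u0+160],(800,600),interpolation=cv2.INTER_CUBIC)[:,:,::-1])"
```

```text
t 8.25 tip along/across/z [-0.018   0.0001  0.0449] Fd,Fn,Fz [ 2.03  0.96 -0.45] zt.d -0.068 x.d -0.0008 op 0.003611716841513065
```

View pics/s4.png

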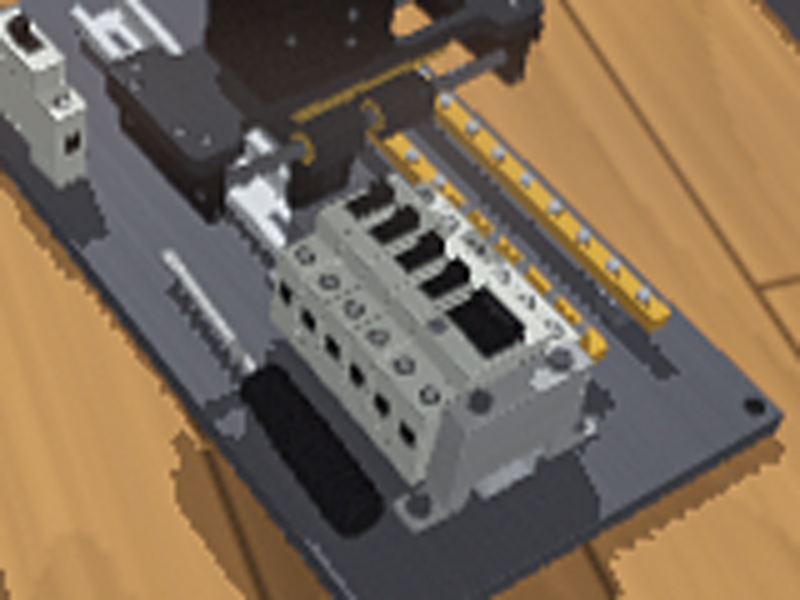

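The side view shows the row almost home at (460,440), with at most a few mm to the bracket. The force is still only sliding friction, so I'll go on in fine steps.

>>> arm_command(targets=[{"rot": [0,0,0],"offset": [0,0.06,0],"gripper": 1},{"rot": [0,0,0],"offset": [0,0.12,0.01],"gripper": 1}])

```text
time_s: 8.5
position: [0.5621, -0.0492, 0.1147]
tcp_rot: [[0.965, 0.26, 0.019], [0.261, -0.963, -0.064], [0.002, 0.067, -0.998]]
force: [0.7, 6.3, 1.3]
opening: 0.003
```

>>> arm_command(targets=[{"rot": [0,0,0],"offset": [0,0.06,0],"gripper": 1}])

```text
time_s: 8.6
position: [0.5622, -0.0493, 0.1148]
tcp_rot: [[0.965, 0.26, 0.019], [0.261, -0.963, -0.063], [0.002, 0.066, -0.998]]
force: [1.1, 8.5, 1.5]
opening: 0.0
```

>>> arm_command(targets=[{"rot": [0,0,0],"offset": [0,0.05,0.01],"gripper": 1}])

```text
time_s: 8.7
position: [0.5622, -0.0493, 0.1147]
tcp_rot: [[0.965, 0.26, 0.019], [0.26, -0.963, -0.063], [0.002, 0.065, -0.998]]
force: [1.3, 9.2, 2.2]
opening: 0.006
```

>>> arm_command(targets=[{"rot": [0,0,0],"offset": [0,0.05,0],"gripper": 1}])

```text
time_s: 8.8
position: [0.5622, -0.0494, 0.1147]
tcp_rot: [[0.966, 0.26, 0.019], [0.26, -0.964, -0.062], [0.002, 0.065, -0.998]]
force: [1.3, 10.1, 2.5]
opening: 0.005
```

>>> arm_command(targets=[{"rot": [0,0,0],"offset": [0,0.08,0],"gripper": 1},{"rot": [0,0,0],"offset": [0,0.12,0],"gripper": 1},{"rot": [0,0,0],"offset": [0,0.12,0],"gripper": 1},{"rot": [0,0,0],"offset": [0,0.12,0],"gripper": 1},{"rot": [0,0,0],"offset": [0,0.12,0],"gripper": 1},{"rot": [0,0,0],"offset": [0,0.12,0],"gripper": 1}])

```text
time_s: 9.4
position: [0.5622, -0.0496, 0.1148]
tcp_rot: [[0.966, 0.26, 0.018], [0.26, -0.964, -0.061], [0.002, 0.064, -0.998]]
force: [1.3, 11.7, 2.1]
opening: 0.006
```

```bash
python3 -c "
from h import *
where()
c=cap('top');cv2.imwrite('pics/t5.png',cv2.resize(c['frame'][120:255,205:400],(780,540),interpolation=cv2.INTER_CUBIC)[:,:,::-1])
c=cap('side');u,v=map(int,proj(c,mid-.09*d+[0,0,.05]));f=c['frame'];u0=u-80;v0=v-60
cv2.imwrite('pics/s5.png',cv2.resize(f[v0:v0+120,u0:u0+160],(800,600),interpolation=cv2.INTER_CUBIC)[:,:,::-1]);where()"
```

```text
t 9.4 tip along/across/z [-0.0186  0.0001  0.0449] Fd,Fn,Fz [10.91  4.29  2.14] zt.d -0.064 x.d -0.0022 op 0.005885163277495163
t 9.5 tip along/across/z [-0.0186  0.0001  0.0449] Fd,Fn,Fz [11.27  4.87  2.4 ] zt.d -0.064 x.d -0.0022 op 0.006430570416361622
```

View pics/s5.png

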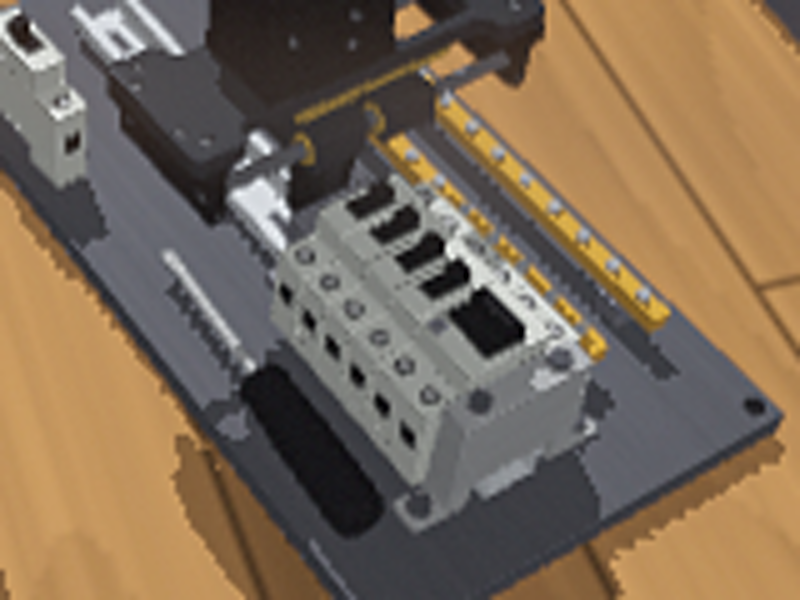

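View pics/t5.png

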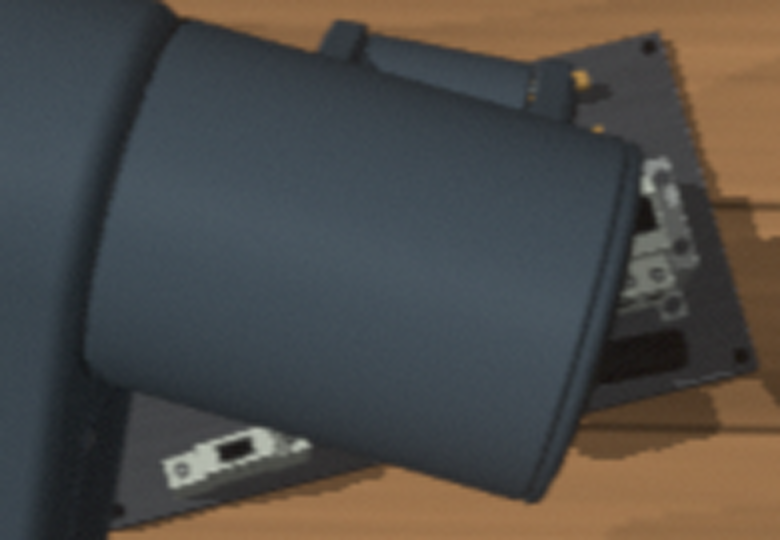

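The last side view shows the row's switch end flush against the bracket at (460,440), with the devices closed up and upright and the spare and screwdriver untouched. The top view is mostly hidden by the arm. Where it is visible, at (650,260), it shows no gap at the bracket. The force is steady at about 11 to 12 N, so I'm handing in.

```bash
python3 -c "
from h import *
where();ticket.hand_in();where()"
```

```text
t 9.5 tip along/across/z [-0.0186  0.0001  0.0449] Fd,Fn,Fz [11.27  4.87  2.4 ] zt.d -0.064 x.d -0.0022 op 0.006430570416361622
the job is handed in; nothing more can be done
the job is handed in; nothing more can be done
```

I pushed the end clamp from its outer side with closed fingertips, about 15 mm above the rail. It met the row and took it home as one closed train against the bracket at the -y end. I handed in at 9.5 s with the fingers still pressing.

**Force:** the last reading was about 11 N along the rail and 12 N in total, steady and with no further movement. While the row was sliding it was about 2 N.

**Side view:** the row looked flush against the bracket, closed and upright. The spare and the screwdriver had not moved.

**What disagreed or could not be checked:**
- **Stopping point:** the fingers stopped about 5 mm further along than I had worked out from the first picture. I put this down to a rough estimate of the bracket position, because the force rose cleanly on contact.
- **Sideways load:** about 4 to 5 N showed across the rail in the hold, of which about 0.5 to 1 N was already there before contact. I left it uncorrected.
- **Top view:** the arm hid most of the row in the final picture, so the clamp end was judged from the side view and the force only.

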